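Loosen the digestion vessel's clamp screw with a ratchet

TASK

The clamp screw on the steel digestion vessel is tight and the ratchet on its tool rest is still set to tighten. While the ratchet lies on its rest, flip its direction lever to the loosening side without forcing it; then fit the socket fully down over the big hex head in the middle of the clamp's bridge, gently, feeling for the fit and never ramming it. Swing the ratchet counter-clockwise to slacken the screw by an eighth to half a turn, and leave the ratchet standing on the screw, with nothing else on the bench disturbed.

Things in the scene. Friction and masses are not known exactly. Their poses are not given: they have to be found in the camera images.
- ratchet: Chrome reversible ratchet with a big socket on it, 249 mm long, 0.49 kg, centre of mass 36 mm from the drive axis; lies level in the tool rest. Origin: on the drive axis at the socket's mouth (underside); z up, handle along -x. Head 48 mm wide, z = 41 to 63 mm. Gear of 20 teeth: up to 18 degrees of lost motion before it drives, and some spring; swinging back clicks at about 0.2 N m.
- drive (a point): Centre of the ratchet head's top, 63 mm above the socket's mouth. Socket below it: 51 mm wide, 6-point recess 25 mm deep for a 36 mm hex (1.5 mm play), so it drops on at every 60 degrees, some 5 either way. Its angle to the handle is not known: if it stops on top of the hex, ease off, swing a few degrees counter-clockwise about the screw, try again (60 in all at most).
- neck (a point): Middle of the ratchet's steel neck, at x = -80, z = 52 mm in its frame: good to lift by. Neck 20 mm wide, 18 mm high, x = -50 to -100 mm.
- grip (a point): Point in the ratchet's grip at x = -150, z = 52 mm in its frame: good to swing by, on a circle of 150 mm about the screw's axis. Grip 26 mm wide, 22 mm high, x = -100 to -225 mm. Left on the screw by itself the ratchet sags by up to 4 degrees to the handle's side.
- lever (a joint): Angle (rad) of the direction lever about the vertical, from its start. Pivot on the head at x = -34 mm of the ratchet; the lever lies along the handle. 0: tip to the ratchet's +y side, drives clockwise (tightens). 0.6: tip to its -y side, drives counter-clockwise (loosens), free-wheels clockwise. Snaps over at 0.3; takes about 4 N at the tip, less towards the middle. Stops at both ends.
- lever_tip (a point): Top centre of the lever's upright thumb tab, 27.5 mm from the lever's pivot, 77 mm above the socket's mouth. The tab is 9 mm long (along the lever), 10 mm wide and stands 9 mm above the lever's flat arm and 14 mm above the head's top.
- rest: Grey plastic tool rest fixed to the bench. Origin under the well that holds the socket, x as the ratchet's. Well block 78 x 78 mm, 34 mm high, well 57 mm wide, floor at z = 8 mm: lift the ratchet straight up 30 mm or more. Forked post for the handle at x = -182 mm (22 mm long, prongs 50 mm wide over all, up to z = 66 mm). Between them only a plate 8 mm high.
- clamp: Grey steel clamp frame round the lidded steel vessel, fixed to the bench: base plate 130 x 190 mm, pillars at y = +70 and -70 mm, joined by a bridge 50 x 176 mm with its top 142 mm above the bench. Origin at the centre of its underside. Small hex nuts (19 mm across, up to z = 155 mm) hold the bridge on the pillars: leave alone; the big hex in the middle is the clamp screw.
- hex_seat (a point): Point on the clamp screw's axis on top of its washer, 145 mm above the bench, fixed to the clamp: the socket's mouth comes to here when fully seated. The hex head is 36 mm across flats and stands 20 mm above this point, its top 2 mm chamfered to 34 mm across. The angle of its flats must be seen or felt.
- screw (a joint): Angle (rad) by which the clamp screw is turned about the vertical: 0 as it stands tight, growing counter-clockwise seen from above = loosening; it does not rise noticeably. It takes about 1.6 N m to turn either way. An eighth of a turn is 0.79, half a turn 3.14.
- spanner: Loose steel open spanner, 150 mm long, flat on the bench; bystander.
- spare_socket: Loose small steel socket, 26 mm wide, 31 mm high, standing; bystander.
- dishes: Loose stack of three clear culture dishes, 88 mm wide, 40 mm high; bystander.
- wash_bottle: Loose white wash bottle, 72 mm wide, about 200 mm high; bystander.
- wipes_box: Loose dark blue box of wipes, 115 x 220 x 55 mm; bystander.
- slide_box: Loose beige slide box, 85 x 175 x 33 mm; bystander.
- jar: Loose amber glass jar with white lid, 62 mm wide, 75 mm high; bystander.
- beaker: Loose glass beaker, 66 mm wide, 85 mm high; bystander.

How it is judged:
By the outcome, as a careful person would: the job done as asked, in the order asked, and still so for the second after the job is handed in, with the robot touching nothing.
It also fails if it takes over 72 s, if anything falls off the work surface, if the arm or the gripper's body presses on something with over 40 N, if the wrist force passes 120 N, or if a joint passes its speed limit or range.

ROBOT

A 6-joint arm with a two-finger parallel gripper is mounted at the origin on the work surface. World frame = base frame: x ahead of the robot, y to its left, z up, the work surface at z = 0. Lengths are in m, angles in rad, forces in N, time in s.
With the tool pointing down it reaches from about 0.375 to 0.9 m from the base axis. Payload 3.1 kg.
Tool frame: the origin (TCP) lies midway between the tips of the shut fingers; the grasp point (between the pads) lies 19 mm behind it; z points along the fingers, y is the direction in which the jaws open and shut (so a half turn about z gives the same grasp; the last joint's range is limited). The gripper opens to 87 mm and grips with 3 to 60 N. Pads are 19 mm wide; open, the fingers measure 117 mm over their backs; the gripper's body (75 mm by 190 mm) begins 51 mm behind the grasp point.
Start: joints at [-1.321, 0.527, 1.433, -0, 1.181, -0.178], TCP at [0.26, -0.568, 0.223] pointing down, gripper open.
Joint ranges: [-3.08, 3.08], [-0.75, 2.2], [0.22, 2.44], [-1.43, 4.57], [0, 2.65], [-2.85, 2.85]. Speed limits (rad/s): [2.79, 2.79, 3.14, 3.14, 3.14, 3.14].

INTERFACE

Orientations are given as a unit quaternion [w, x, y, z].
In Python, from plant import arm, grab_frame, camera_model gives the robot as it stands. The module is installed in compiled form; this text tells all that it offers.
- The arm moves only by the shell command python3 -m crank 'ROWS' [OPENING] [FORCE]. ROWS is JSON, a list of rows, each an object with "offset": the shift along the tool's x, y, z normalised to -1 to 1, where 1 is 60 mm, a list of three; "turn": the turn about the tool's z normalised to -1 to 1, where 1 is 5 degrees. In form: [{"offset": [x, y, z], "turn": turn}, ...]. A call has 1 to 8 rows; each row shifts and turns the commanded pose from where the row before left it, along the tool's axes as they then stand; what a row does not reach is not made up. A row lasts 1/8 s, in which the tool goes at most 62.5 mm and 10.7 degrees, less where a joint would pass 70% of its speed; a pose out of reach is approached as far as the arm can. A call with a number of a shift or a turn outside -1 to 1 is refused whole. A call with a gripper value outside its range is refused whole. OPENING is the closure, from 0 (fully open) to 1 (shut), set as the call begins (- or left out, the last holds). The fingers move at their own pace and stop on an object; FORCE is the grip in N (left out, the last holds). Time passes only in rows, so rows that do not move let the fingers close. It gives the time, the measured TCP pose, the force and the opening at its end, in the units of the state.
- arm.read_state(): the state, without advancing time (a new reading comes with each control period).
- grab_frame(name): name is "scene" or "top" or "wrist"; returns the picture (400x640x3 uint8, blue, green, red); there is no depth.
- camera_model(name): a dict with "vfov" (degrees; the focal length in pixels is half the picture's height over the tangent of half this angle, whatever the lens; pixels are square), "cx", "cy" (the principal point, pixels), "R" (3x3) and "t" (3): a world point X has camera coordinates R X + t; the wrist camera has in their place "tool_from_camera" (4x4, takes a point from camera to tool coordinates, whose origin is the TCP and whose axes are the flange's). Camera axes: x right, y down, z forward; pixel columns grow to the right and rows downward; lengths in m; the calibration is good to about 2 mm. The wrist camera is an equidistant fisheye: a pixel r from the principal point sees the ray r / f radians off the axis. A picture is of the moment at which its call begins: read the wrist's pose just before it. camera_model takes no time and is no camera call.
- arm.close_job(): hands the job in, once; it reports no verdict.
The state is a dict: "time": time; "q": joint angles; "joint_vel": joint speeds; "joint_torque": joint torques, N m; "position": TCP position; "ee_rot": TCP orientation; "force": force on the tool from outside, world axes, zero at the start; "ft_torque": the same for the moment, N m; "width": opening from 0.0 (shut) to 1.0 (fully open).
Only numpy, scipy, OpenCV 4.12 (cv2) and the standard library are available. Lean on these libraries where they do the work, as an engineer would, in place of code of your own. Each camera call takes 0.05 s, during which the arm holds its last target. There are 200 camera calls.

## Working session

There is one attempt and no reset: what is moved stays moved. The work goes in short steps, Python scripts to look and compute and a shell command to move; the robot and the scene stay as the last step left them, time stands still between calls to the robot, and variables do not carry over. Pictures are saved under pics/ and viewed, about 8 in all and at most 12, crops included, and the job is handed in when it is done.

```bash
mkdir -p pics; cat > h.py <<'E'
import numpy as np, cv2
from plant import arm, grab_frame, camera_model
from scipy.spatial.transform import Rotation as Ro
def T():
    s=arm.read_state(); q=s['ee_rot']
    return np.array(s['position']), Ro.from_quat([q[1],q[2],q[3],q[0]]).as_matrix(), s
def ray(cam,uv,pose=None):
    m=camera_model(cam); f=200/np.tan(np.radians(m['vfov']/2))
    d=np.array([uv[0]-m['cx'],uv[1]-m['cy']],float)
    if cam!='wrist':
        v=np.array([d[0]/f,d[1]/f,1]); R=np.array(m['R']); return -R.T@np.array(m['t']), R.T@v
    r=np.hypot(*d); a=r/f; v=np.array([*(d/max(r,1e-9)*np.sin(a)),np.cos(a)])
    M=np.array(m['tool_from_camera']); p,R=pose
    return p+R@M[:3,3], R@M[:3,:3]@v
def hit(cam,uv,z,pose=None):
    o,v=ray(cam,uv,pose); return o+v*(z-o[2])/v[2]
E
python3 - <<'E'
from h import *
p,R,s=T(); print(s); 
for c in ('top','scene','wrist'):
    im=grab_frame(c); cv2.imwrite(f'pics/{c}0.png',im); m=camera_model(c); print(c,m)
E
```

```text
{'time': 0.0, 'q': array([-1.32048933e+00,  5.28496460e-01,  1.43387895e+00,  1.56756080e-05,
        1.18139144e+00, -1.78430857e-01]), 'joint_vel': array([-3.80270622e-04, -6.81509266e-05, -1.21482266e-03,  7.94525081e-04,
       -2.80972472e-05,  2.78532170e-07]), 'joint_torque': array([-1.00592245e-04, -4.40035272e+01, -1.76595658e+01,  6.33235043e-02,
        5.81945095e-02, -1.64368016e-04]), 'position': array([ 0.25971591, -0.5676908 ,  0.22156045]), 'ee_rot': array([-1.08666038e-03,  9.77110895e-01,  2.12727800e-01, -3.18168244e-05]), 'force': array([-0.53118474, -0.00413539, -0.49971621]), 'ft_torque': array([ 0.03875648, -0.01852471,  0.02224493]), 'width': 0.9978893126328664}
top {'vfov': 52.78717094557012, 'cx': 316.5520446920565, 'cy': 192.4255924292091, 'R': array([[ 5.94433936e-03, -9.99982167e-01,  5.74150725e-04],
       [-9.84855213e-01, -5.95390663e-03, -1.73276542e-01],
       [ 1.73276871e-01,  4.64559236e-04, -9.84873043e-01]]), 't': array([-0.0503786 ,  0.61019643,  1.23102685])}
scene {'vfov': 48.633205506069146, 'cx': 315.1052282011134, 'cy': 202.44169057139806, 'R': array([[ 0.42367303,  0.90579489,  0.00606519],
       [ 0.62723604, -0.28853704, -0.72340951],
       [-0.65351061,  0.3102934 , -0.69039256]]), 't': array([-0.21314882, -0.28423641,  1.69465788])}
wrist {'vfov': 65.70646984690485, 'cx': 322.7768905065868, 'cy': 197.60231331143757, 'tool_from_camera': array([[ 3.81538894e-04, -9.65176460e-01, -2.61599417e-01,
         7.09621214e-02],
       [ 9.99999407e-01,  6.35199816e-04, -8.85098468e-04,
        -1.02350275e-03],
       [ 1.02044411e-03, -2.61598924e-01,  9.65176130e-01,
        -1.61544078e-01],
       [ 0.00000000e+00,  0.00000000e+00,  0.00000000e+00,
         1.00000000e+00]])}
```

View pics/top0.png

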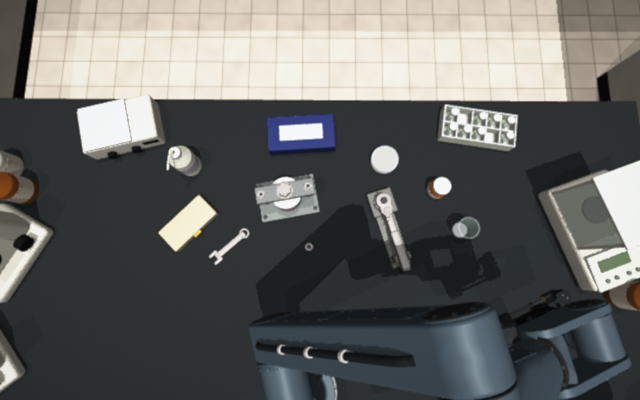

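View pics/scene0.png

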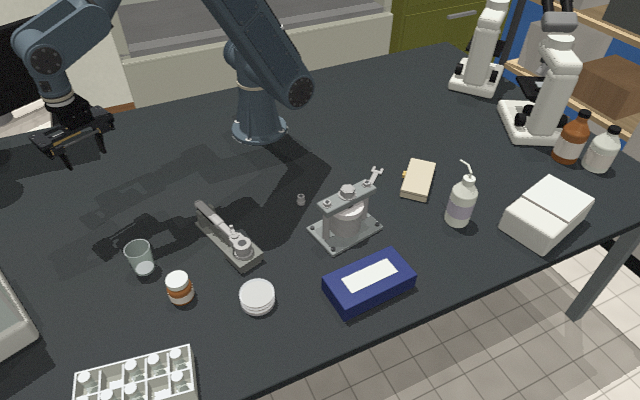

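The top view shows the ratchet head at about (384,200), its handle running to (402,262), and the clamp hex at about (285,189). I'll crop both for a closer look.

```bash
python3 - <<'E'
from h import *
im=cv2.imread('pics/top0.png'); c=im[165:280,245:425]
cv2.imwrite('pics/c1.png',cv2.resize(c,None,fx=4.4,fy=4.4,interpolation=cv2.INTER_CUBIC))
for n,uv,z in [('head',(384,200),.071),('tail',(402,262),.06),('hex',(285,189),.165),('nutL',(265,194),.155),('nutR',(308,183),.155),('beaker',(466,235),.05),('jar',(442,187),.075),('dishes',(385,160),.04),('ssock',(309,246),.031)]: print(n,hit('top',uv,z).round(3))
E
```

```text
head [ 0.585 -0.258  0.071]
tail [ 0.394 -0.311  0.06 ]
hex [0.6   0.045 0.165]
nutL [0.587 0.104 0.155]
nutR [ 0.621 -0.021  0.155]
beaker [ 0.478 -0.516  0.05 ]
jar [ 0.626 -0.441  0.075]
dishes [ 0.722 -0.27   0.04 ]
ssock [ 0.442 -0.024  0.031]
```

View pics/c1.png

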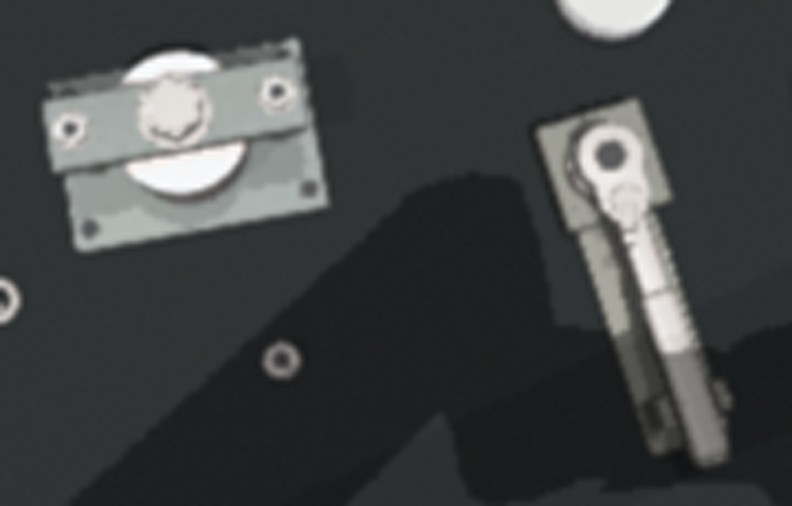

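```bash
python3 -m crank '[{"offset":[0,0,0],"turn":0.7},{"offset":[0.77,-0.47,0],"turn":0.68},{"offset":[0.77,-0.47,0],"turn":0},{"offset":[0.77,-0.47,0],"turn":0},{"offset":[0.77,-0.47,0],"turn":0},{"offset":[0.77,-0.47,0],"turn":0},{"offset":[0.77,-0.47,0],"turn":0},{"offset":[0.77,-0.47,0],"turn":0}]' 1 20
python3 -m crank '[{"offset":[0,0,0],"turn":0},{"offset":[0,0,0],"turn":0}]'
python3 - <<'E'
from h import *
p,R,s=T(); im=grab_frame('wrist'); cv2.imwrite('pics/w1.png',im); np.savez('w1.npz',p=p,R=R); print(p,R[:,0],s['width'],s['force'])
E
```

```text
time: 1.15
position: [0.5065, -0.2786, 0.2224]
ee_rot: [-0.0, 0.988, 0.154, -0.0]
force: [0.3, -1.2, -0.0]
width: 0.171
time: 1.4
position: [0.5054, -0.28, 0.2223]
ee_rot: [-0.0, 0.988, 0.154, -0.0]
force: [-0.6, 0.5, 0.2]
width: 0.019
[ 0.50537827 -0.28002109  0.22227335] [ 9.52549255e-01  3.04383319e-01 -8.43678290e-04] 0.019182025746161235 [-0.63914559  0.50994249  0.24849099]
```

View pics/w1.png

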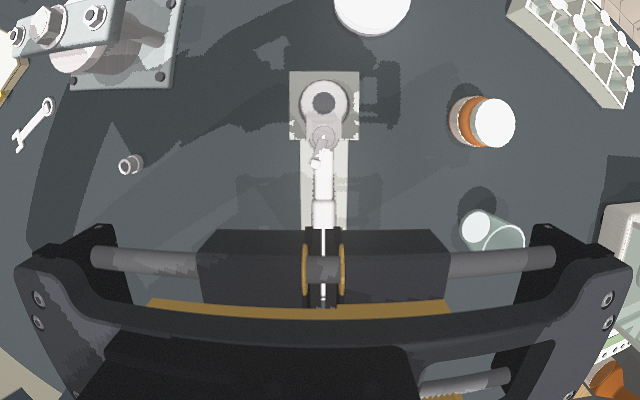

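The wrist view shows the drive centre at about (324,102), the lever tab at about (315,160) on the +y side, and the neck along column 323. The hex is at (48,27).

```bash
python3 - <<'E'
from h import *
d=np.load('w1.npz'); P=(d['p'],d['R'])
h=lambda uv,z: hit('wrist',uv,z,P)
dr=h((324,102),.071); tip=h((315,160),.085); nk=h((323.5,215),.06)
for n,v in [('dr',dr),('tip',tip),('nk',nk)]:
    print(n,v.round(4),'tool rel mm',(d['R'].T@(v-d['p'])*1000).round(1))
a=dr-nk; print('yaw',np.degrees(np.arctan2(a[1],a[0])),'tool yaw',np.degrees(np.arctan2(d['R'][1,0],d['R'][0,0])))
print('hex',h((48,27),.165),'top head',hit('top',(383.6,200.2),.071),'top hex',hit('top',(284.1,189.3),.165))
im=cv2.imread('pics/w1.png')[60:250,240:410]
cv2.imwrite('pics/c2.png',cv2.resize(im,None,fx=3.5,fy=3.1,interpolation=cv2.INTER_CUBIC))
E
```

```text
dr [ 0.5858 -0.2542  0.071 ] tool rel mm [ 8.460e+01 -1.000e-01  1.512e+02]
tip [ 0.529  -0.2632  0.085 ] tool rel mm [ 27.7  -8.8 137.3]
nk [ 0.47   -0.2908  0.06  ] tool rel mm [-36.8  -0.5 162.3]
yaw 17.53800113396945 tool yaw 17.721073269871862
hex [0.59785784 0.03026249 0.165     ] top head [ 0.58391827 -0.25685424  0.071     ] top hex [0.59949392 0.04768884 0.165     ]
```

View pics/c2.png

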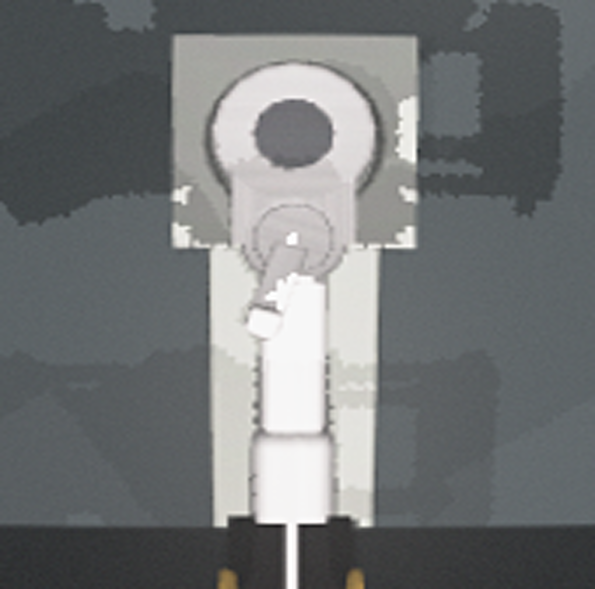

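```bash
python3 -m crank '[{"offset":[0.417,-0.6,0],"turn":0},{"offset":[0,0,0.8],"turn":0},{"offset":[0,0,0.8],"turn":0},{"offset":[0,0,0.5],"turn":0},{"offset":[0,0,0.27],"turn":0},{"offset":[0,0,0],"turn":0}]'
python3 -m crank '[{"offset":[0,0.08,0],"turn":0},{"offset":[0,0.08,0],"turn":0},{"offset":[0,0,0],"turn":0}]'
python3 - <<'E'
from h import *
p,R,s=T(); im=grab_frame('wrist'); cv2.imwrite('pics/w2.png',im[60:320,200:440].repeat(2,0).repeat(2,1)); print(p,s['force'],(R.T@(p-np.array([.50538,-.28002,.22227]))*1000).round(1))
E
```

```text
time: 2.2
position: [0.5177, -0.2389, 0.0796]
ee_rot: [-0.001, 0.988, 0.153, -0.001]
force: [-0.1, -0.4, -0.0]
width: 0.009
time: 2.58
position: [0.5223, -0.2484, 0.0814]
ee_rot: [0.001, 0.988, 0.153, 0.001]
force: [-0.4, -0.1, -0.1]
width: 0.007
[ 0.5223188  -0.24837216  0.08139946] [-0.35882251 -0.09631518 -0.06622   ] [ 25.5 -25.3 140.9]
```

View pics/w2.png

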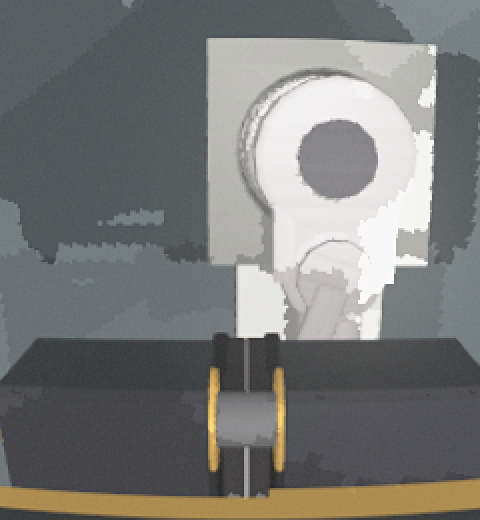

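The closed fingers are narrow (about 8 mm half width) and sit just left of the tab, with the lever tip hidden behind them. I'll push gently.

```bash
python3 -m crank '[{"offset":[0,0.04,0],"turn":0},{"offset":[0,0.04,0.01],"turn":0},{"offset":[0,0,0],"turn":0}]'
python3 -m crank '[{"offset":[0,0.04,0],"turn":0},{"offset":[0,0,0],"turn":0}]'
python3 -m crank '[{"offset":[0,0.04,0],"turn":0},{"offset":[0,0,0],"turn":0}]'
python3 -m crank '[{"offset":[0,0.04,0],"turn":0},{"offset":[0,0,0],"turn":0}]'
```

```text
time: 3.0
position: [0.5225, -0.2513, 0.0796]
ee_rot: [-0.001, 0.988, 0.153, -0.0]
force: [-0.4, 1.9, 0.9]
width: 0.005
time: 3.25
position: [0.5234, -0.2541, 0.0797]
ee_rot: [-0.0, 0.988, 0.154, -0.0]
force: [-0.7, 1.2, 1.2]
width: 0.005
time: 3.5
position: [0.5244, -0.2568, 0.0798]
ee_rot: [0.0, 0.988, 0.154, 0.0]
force: [-1.6, 2.8, 1.8]
width: 0.003
time: 3.75
position: [0.525, -0.2588, 0.0798]
ee_rot: [-0.0, 0.988, 0.154, -0.0]
force: [-1.5, 2.6, 1.9]
width: 0.004
```

```bash
python3 -m crank '[{"offset":[0,0.035,0],"turn":0},{"offset":[0,0,0],"turn":0}]'
python3 -m crank '[{"offset":[0,0.035,0],"turn":0},{"offset":[0,0,0],"turn":0}]'
python3 -m crank '[{"offset":[0,0.035,0],"turn":0},{"offset":[0,0,0],"turn":0}]'
```

```text
time: 4.0
position: [0.5252, -0.2605, 0.0797]
ee_rot: [-0.001, 0.988, 0.154, -0.001]
force: [-1.8, 3.8, 3.5]
width: 0.004
time: 4.25
position: [0.5254, -0.262, 0.0796]
ee_rot: [-0.001, 0.988, 0.154, -0.001]
force: [-3.9, 3.6, 3.8]
width: 0.005
time: 4.5
position: [0.5276, -0.2657, 0.0796]
ee_rot: [0.001, 0.988, 0.154, 0.001]
force: [-0.4, 0.5, -0.9]
width: 0.008
```

```bash
python3 -m crank '[{"offset":[0,-0.03,-0.6],"turn":0},{"offset":[0,0,-0.9],"turn":0},{"offset":[-0.36,0.13,-0.6],"turn":0},{"offset":[0,0,0],"turn":0},{"offset":[0,0,0],"turn":0}]' 0
python3 - <<'E'
from h import *
p,R,s=T(); im=grab_frame('wrist'); cv2.imwrite('pics/w3.png',im[60:260,220:430].repeat(3,0).repeat(3,1)); np.savez('w3.npz',p=p,R=R); print(p,s['width'],s['force'],(R.T@(p-np.array([.50538,-.28002,.22227]))*1000).round(1))
E
```

```text
time: 5.12
position: [0.5086, -0.2776, 0.2054]
ee_rot: [0.001, 0.988, 0.153, 0.001]
force: [-0.3, 0.6, -0.9]
width: 0.488
[ 0.50864831 -0.27757833  0.20544049] 0.4883685733635892 [-0.26732855  0.6476978  -0.93401658] [ 3.8 -1.4 16.8]
```

View pics/w3.png

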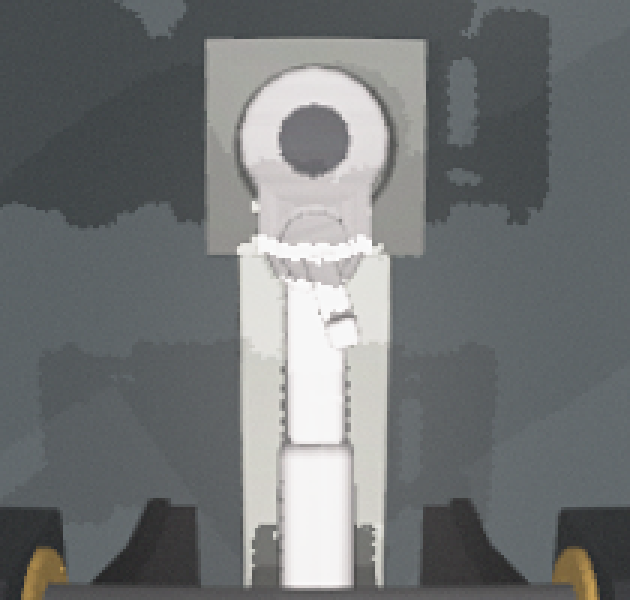

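The lever has snapped to the -y side, with its tab now at about (342,330) in the crop, and the ratchet hasn't moved. Next I'll grasp the neck.

```bash
python3 -m crank '[{"offset":[0,0.02,0.8],"turn":0},{"offset":[0,0,0.9],"turn":0},{"offset":[0,0,0.6],"turn":0},{"offset":[0,0,0.44],"turn":0},{"offset":[0,0,0],"turn":0}]' 0
python3 -m crank '[{"offset":[0,0,0],"turn":0},{"offset":[0,0,0],"turn":0},{"offset":[0,0,0],"turn":0},{"offset":[0,0,0],"turn":0},{"offset":[0,0,0],"turn":0},{"offset":[0,0,0],"turn":0}]' 1 60
```

```text
time: 5.8
position: [0.5068, -0.2763, 0.0378]
ee_rot: [-0.003, 0.988, 0.154, -0.002]
force: [0.1, -0.3, -0.1]
width: 0.989
time: 6.55
position: [0.5086, -0.2783, 0.0415]
ee_rot: [0.0, 0.988, 0.154, 0.0]
force: [0.7, -0.8, 0.9]
width: 0.405
```

```bash
python3 -m crank '[{"offset":[0,0,0],"turn":0},{"offset":[0,0,0],"turn":0},{"offset":[0,0,0],"turn":0},{"offset":[0,0,0],"turn":0}]'
python3 -m crank '[{"offset":[0,0,0],"turn":0},{"offset":[0,0,0],"turn":0}]'
```

```text
time: 7.05
position: [0.5087, -0.2785, 0.0414]
ee_rot: [0.0, 0.988, 0.153, 0.0]
force: [-0.7, -1.7, 0.9]
width: 0.223
time: 7.3
position: [0.5087, -0.2785, 0.0414]
ee_rot: [0.0, 0.988, 0.154, 0.0]
force: [-0.6, -2.0, 0.3]
width: 0.218
```

```bash
python3 -m crank '[{"offset":[0,0,-0.2],"turn":0},{"offset":[0,0,-0.4],"turn":0},{"offset":[0,0,-0.7],"turn":0},{"offset":[0,0,-0.7],"turn":0},{"offset":[0,0,-0.7],"turn":0},{"offset":[0,0,-0.6],"turn":0},{"offset":[0,0,-0.1],"turn":0},{"offset":[0,0,0],"turn":0}]'
python3 -m crank '[{"offset":[0.2,-0.4,0],"turn":0},{"offset":[0.4,-0.7,0],"turn":0},{"offset":[0.4,-0.7,0],"turn":0},{"offset":[0.4,-0.7,0],"turn":0},{"offset":[0.35,-0.5,0],"turn":0},{"offset":[0,-0.2,0],"turn":0},{"offset":[0,0,0],"turn":0},{"offset":[0,0,0],"turn":0}]'
python3 - <<'E'
from h import *
p,R,s=T(); im=grab_frame('wrist'); cv2.imwrite('pics/w4.png',im); np.savez('w4.npz',p=p,R=R); print(p,s['width'],s['force'])
cv2.imwrite('pics/s4.png',grab_frame('scene'));cv2.imwrite('pics/t4.png',grab_frame('top'))
E
```

```text
time: 8.3
position: [0.5076, -0.2772, 0.2444]
ee_rot: [-0.001, 0.988, 0.154, -0.001]
force: [0.3, -0.4, -5.3]
width: 0.223
time: 9.3
position: [0.5499, -0.0644, 0.2446]
ee_rot: [-0.0, 0.988, 0.153, -0.001]
force: [-0.1, -0.2, -5.4]
width: 0.225
[ 0.54985614 -0.06440058  0.24457206] 0.22539022586885818 [-0.11436971 -0.18535772 -5.35835416]
```

View pics/w4.png

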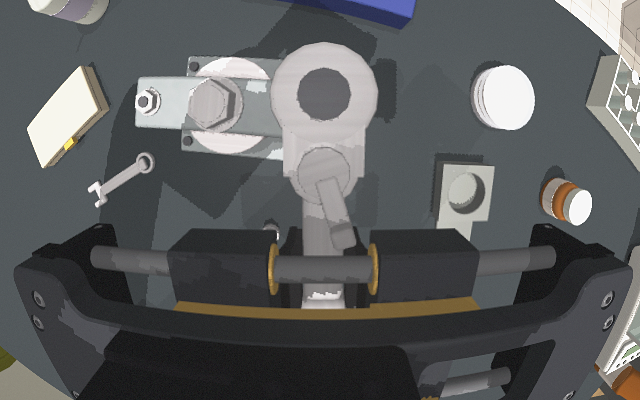

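The ratchet hangs level. The drive centre is at (324,94), the hex top face is at about (211,102), and the left nut is at (147,102).

```bash
python3 - <<'E'
from h import *
d=np.load('w4.npz'); P=(d['p'],d['R'])
h=lambda uv,z: hit('wrist',uv,z,P)
print('drive rel',(d['R'].T@(h((324,94),.274)-d['p'])*1000).round(1))
for n,uv,z in [('hex',(211,102),.165),('nutL',(147,100),.155)]: print(n,h(uv,z).round(4),(d['R'].T@(h(uv,z)-d['p'])*1000).round(1))
for n,uv,z in [('hex',(284.1,189.3),.165),('nutL',(260.9,194.1),.155),('nutR',(308,185.9),.155)]: print('top',n,hit('top',uv,z).round(4))
w=cv2.imread('pics/w4.png')[60:145,160:285]; s=cv2.imread('pics/scene0.png')[170:220,310:385]; t=cv2.imread('pics/top0.png')[175:205,255:318]
f=lambda a,k: cv2.resize(a,(0,0),fx=k,fy=k,interpolation=cv2.INTER_CUBIC)
c=np.zeros((595,790,3),np.uint8)
a=f(w,4); c[:a.shape[0],:a.shape[1]]=a; a=f(t,4);c[350:350+a.shape[0],:a.shape[1]]=a; a=f(s,5); c[345:595,260:260+a.shape[1]]=a
cv2.imwrite('pics/c4.png',c)
E
```

```text
drive rel [ 80.1  -0.6 -29.5]
hex [0.6031 0.0477 0.165 ] [ 84.7 -90.7  79.5]
nutL [0.5905 0.1145 0.155 ] [  93.  -158.2   89.5]
top hex [0.5995 0.0477 0.165 ]
top nutL [0.5866 0.1162 0.155 ]
top nutR [ 0.6119 -0.0215  0.155 ]
```

View pics/c4.png

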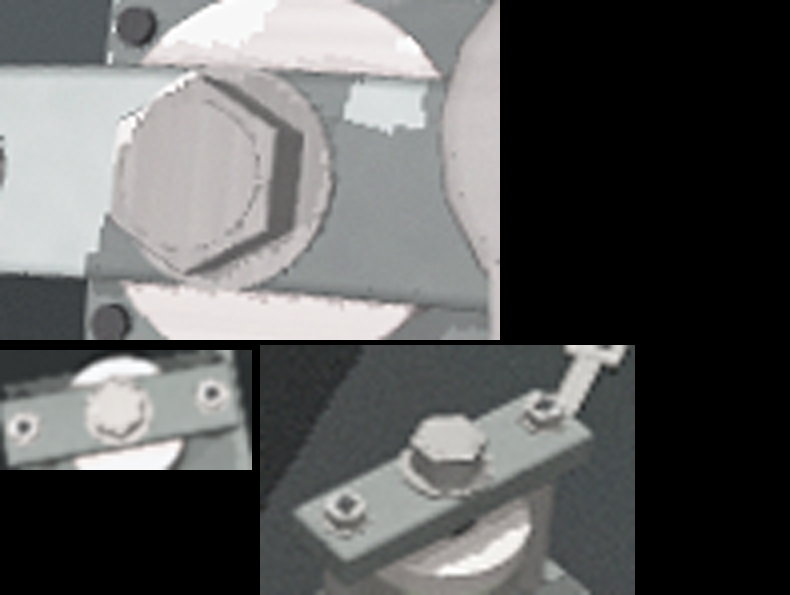

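```bash
python3 - <<'E'
from h import *
d=np.load('w4.npz'); P=(d['p'],d['R'])
L=[('w',)+ray('wrist',(208.5,103.8),P),('t',)+ray('top',(284.5,189.8)),('s',)+ray('scene',(348,189))]
for n,o,v in L: print(n,(o+v*(.165-o[2])/v[2]).round(4))
dz=ray('wrist',(324,94),P)
# drive from other cams at this time, z .274
A=sum(np.eye(3)-np.outer(v,v)/(v@v) for _,o,v in L); b=sum((np.eye(3)-np.outer(v,v)/(v@v))@o for _,o,v in L)
print('tri',np.linalg.solve(A,b))
p,R=P; print(R, R.T@(np.array([.6015,.0485,0])-p))
E
```

```text
w [0.6011 0.0494 0.165 ]
t [0.598  0.0465 0.165 ]
s [0.6077 0.0483 0.165 ]
tri [0.60054775 0.05019834 0.15874215]
[[ 9.53146164e-01  3.02506306e-01 -1.52503727e-03]
 [ 3.02506396e-01 -9.53147339e-01 -1.76749078e-04]
 [-1.50705292e-03 -2.92865821e-04 -9.99998822e-01]] [ 0.08374588 -0.09191667  0.24447306]
```

```bash
python3 -m crank '[{"offset":[0.045,-0.3,0],"turn":0},{"offset":[0,-0.5,0],"turn":0},{"offset":[0,-0.5,0],"turn":0},{"offset":[0,-0.24,0],"turn":0},{"offset":[0,0,0.4],"turn":0},{"offset":[0,0,0.2],"turn":0},{"offset":[0,0,0],"turn":0},{"offset":[0,0,0],"turn":0}]'
python3 - <<'E'
from h import *
p,R,s=T(); im=grab_frame('wrist'); np.savez('w5.npz',p=p,R=R); print(p,s['width'],s['force'])
dr=p+R@np.array([.0805,-.0003,0]); print('drive xy',dr)
a=im[40:180,250:400]; b=grab_frame('scene')[130:230,290:400]; t=grab_frame('top')[150:230,240:340]
f=lambda a,k: cv2.resize(a,(0,0),fx=k,fy=k,interpolation=cv2.INTER_CUBIC)
c=np.zeros((600,800,3),np.uint8)
b=f(b,3.5); c[:b.shape[0],:b.shape[1]]=b; a=f(a,2.6); c[:a.shape[0],400:400+a.shape[1]]=a; t=f(t,2.8);c[370:370+t.shape[0],:t.shape[1]]=t
cv2.imwrite('pics/c5.png',c)
E
```

```text
time: 10.45
position: [0.5257, 0.0251, 0.2098]
ee_rot: [0.0, 0.988, 0.153, 0.001]
force: [0.5, -0.0, -4.9]
width: 0.218
[0.52565071 0.02508462 0.20983339] 0.21768182741189465 [ 0.45636225 -0.02133867 -4.91643848]
drive xy [0.60227698 0.04975738 0.20992685]
```

View pics/c5.png

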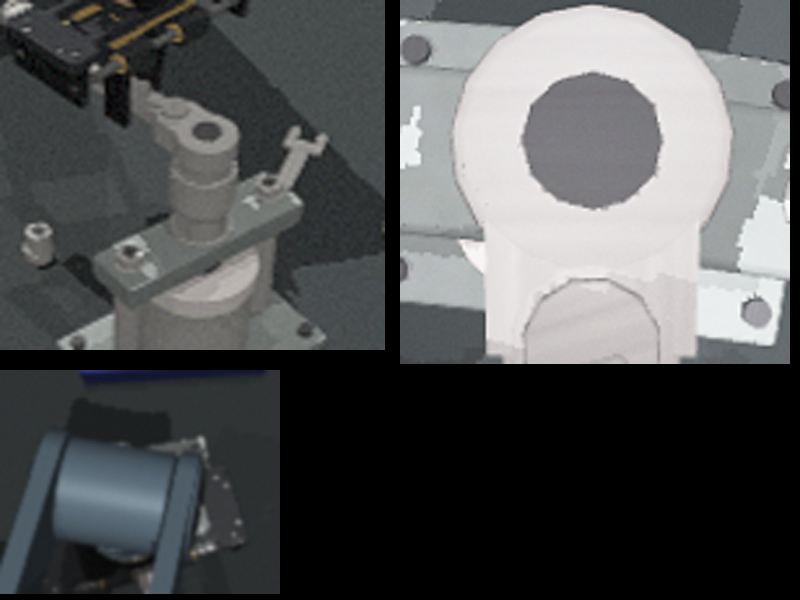

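In the scene view the socket sits right over the hex. I'll check the alignment with that camera's own pixels: drive at (348.6,167.7), hex at (348,189).

```bash
python3 - <<'E'
from h import *
d=np.load('w5.npz')
print(hit('scene',(348.6,167.7),.2393), hit('scene',(348,189),.165))
E
python3 -m crank '[{"offset":[0,0,0.08],"turn":0},{"offset":[0,0,0.05],"turn":0},{"offset":[0,0,0.03],"turn":0},{"offset":[0,0,0],"turn":0}]'
python3 -m crank '[{"offset":[0,0,0.03],"turn":0},{"offset":[0,0,0.03],"turn":0},{"offset":[0,0,0],"turn":0}]'
```

```text
[0.60665679 0.04580371 0.2393    ] [0.60765684 0.04833626 0.165     ]
time: 11.1
position: [0.5248, 0.0255, 0.1995]
ee_rot: [-0.0, 0.988, 0.154, -0.0]
force: [0.3, 0.6, -4.5]
width: 0.225
time: 11.48
position: [0.5252, 0.0257, 0.1962]
ee_rot: [-0.0, 0.988, 0.154, 0.0]
force: [1.0, 0.9, -4.5]
width: 0.22
```

```bash
python3 -m crank '[{"offset":[0,0,0.025],"turn":0},{"offset":[0,0,0],"turn":0}]'
python3 -m crank '[{"offset":[0,0,0.025],"turn":0},{"offset":[0,0,0],"turn":0}]'
python3 -m crank '[{"offset":[0,0,0.025],"turn":0},{"offset":[0,0,0],"turn":0}]'
```

```text
time: 11.72
position: [0.5252, 0.0256, 0.1947]
ee_rot: [-0.0, 0.988, 0.154, 0.0]
force: [0.6, 0.9, -3.4]
width: 0.225
time: 11.98
position: [0.5251, 0.0255, 0.1931]
ee_rot: [-0.0, 0.988, 0.154, 0.0]
force: [1.1, 1.0, -4.5]
width: 0.223
time: 12.22
position: [0.525, 0.0255, 0.1916]
ee_rot: [-0.0, 0.988, 0.154, 0.0]
force: [0.6, 1.3, -3.7]
width: 0.222
```

```bash
python3 -m crank '[{"offset":[0,0,0.03],"turn":0},{"offset":[0,0,0.03],"turn":0},{"offset":[0,0,0],"turn":0}]'
python3 -m crank '[{"offset":[0,0,0.03],"turn":0},{"offset":[0,0,0.03],"turn":0},{"offset":[0,0,0],"turn":0}]'
python3 - <<'E'
from h import *
p,R,s=T(); print(p,s['force'],s['ft_torque']); im=grab_frame('wrist'); np.savez('w6.npz',p=p,R=R)
b=grab_frame('scene')[130:230,290:400]
f=lambda a,k: cv2.resize(a,(0,0),fx=k,fy=k,interpolation=cv2.INTER_CUBIC)
c=np.zeros((500,800,3),np.uint8); b=f(b,3.6); c[:b.shape[0],:b.shape[1]]=b; a=f(im[40:260,250:400],2.2); c[:484,420:750]=a
cv2.imwrite('pics/c6.png',c)
E
```

```text
time: 12.6
position: [0.525, 0.0255, 0.1879]
ee_rot: [-0.0, 0.988, 0.154, 0.0]
force: [2.0, 1.8, -3.6]
width: 0.221
time: 12.98
position: [0.525, 0.0255, 0.1843]
ee_rot: [-0.0, 0.988, 0.154, 0.0]
force: [1.2, 1.5, -4.4]
width: 0.222
[0.52500654 0.02545783 0.18432662] [ 1.18168763  1.50648057 -4.3691247 ] [ 0.25158031 -0.11168186  0.10231381]
```

```bash
python3 -m crank '[{"offset":[0,0,0.03],"turn":0},{"offset":[0,0,0.03],"turn":0},{"offset":[0,0,0],"turn":0}]'
python3 -m crank '[{"offset":[0,0,0.025],"turn":0},{"offset":[0,0,0],"turn":0}]'
python3 -m crank '[{"offset":[0,0,0.017],"turn":0},{"offset":[0,0,0],"turn":0}]'
python3 - <<'E'
from h import *
p,R,s=T(); print(p,s['force'],s['ft_torque']); im=grab_frame('wrist'); np.savez('w6.npz',p=p,R=R)
b=grab_frame('scene')[130:230,290:400]
f=lambda a,k: cv2.resize(a,(0,0),fx=k,fy=k,interpolation=cv2.INTER_CUBIC)
c=np.zeros((500,800,3),np.uint8); b=f(b,3.6); c[:b.shape[0],:b.shape[1]]=b; a=f(im[40:260,250:400],2.2); c[:484,420:750]=a
cv2.imwrite('pics/c6.png',c)
E
```

```text
time: 13.45
position: [0.525, 0.0255, 0.1807]
ee_rot: [-0.0, 0.988, 0.154, 0.0]
force: [1.1, 1.8, -3.9]
width: 0.223
time: 13.7
position: [0.525, 0.0254, 0.1793]
ee_rot: [0.0, 0.988, 0.154, 0.0]
force: [1.4, 2.5, -3.6]
width: 0.226
time: 13.95
position: [0.5249, 0.0254, 0.1784]
ee_rot: [-0.0, 0.988, 0.154, 0.0]
force: [0.9, 2.2, -3.2]
width: 0.223
[0.52490798 0.02544866 0.17836364] [ 0.94188614  2.21963328 -3.22058472] [ 0.29079613 -0.11257312  0.19966069]
```

```bash
python3 -m crank '[{"offset":[0,0,0.017],"turn":0},{"offset":[0,0,0],"turn":0}]'
python3 -m crank '[{"offset":[0,0,0.017],"turn":0},{"offset":[0,0,0],"turn":0}]'
python3 - <<'E'
from h import *
p,R,s=T(); print(p,s['force'],s['ft_torque']); im=grab_frame('wrist'); np.savez('w6.npz',p=p,R=R)
b=grab_frame('scene')[130:230,290:400]
f=lambda a,k: cv2.resize(a,(0,0),fx=k,fy=k,interpolation=cv2.INTER_CUBIC)
c=np.zeros((500,800,3),np.uint8); b=f(b,3.6); c[:b.shape[0],:b.shape[1]]=b; a=f(im[40:260,250:400],2.2); c[:484,420:750]=a
cv2.imwrite('pics/c6.png',c)
E
```

```text
time: 14.3
position: [0.5247, 0.0253, 0.1778]
ee_rot: [0.0, 0.988, 0.154, -0.0]
force: [-1.3, 0.1, 2.0]
width: 0.225
time: 14.55
position: [0.5244, 0.0252, 0.1773]
ee_rot: [0.0, 0.988, 0.154, -0.0]
force: [-4.4, 0.7, 7.1]
width: 0.225
[0.52439566 0.02523727 0.17726351] [-4.43080289  0.68864458  7.07998818] [0.21508347 0.41680079 0.18246812]
```

View pics/c6.png

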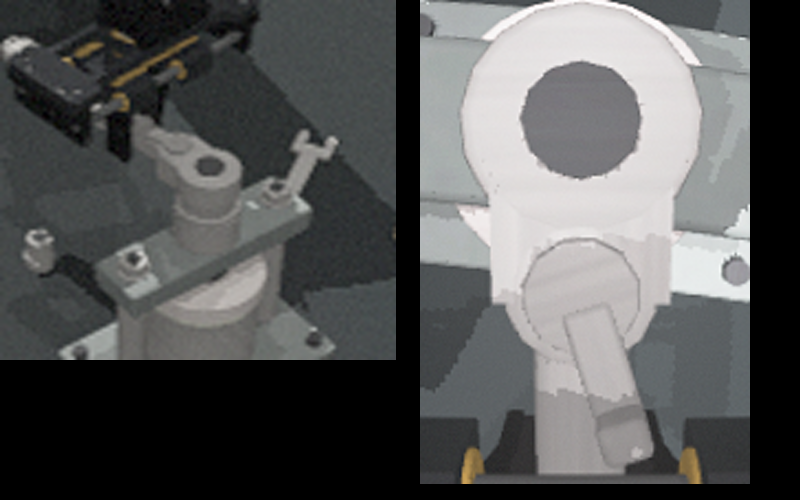

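The socket is fully down: contact with the washer came at TCP z ≈ 0.178 m, which puts the mouth at 145 mm, and the head is level. I'll ease off the pressure and start the swing on the 80 mm circle.

```bash
python3 -m crank '[{"offset":[0,0,-0.025],"turn":0},{"offset":[0.002,0.058,0],"turn":-0.5},{"offset":[0.005,0.117,0],"turn":-1},{"offset":[0,0,0],"turn":0}]'
python3 -m crank '[{"offset":[0.005,0.117,0],"turn":-1},{"offset":[0.005,0.117,0],"turn":-1},{"offset":[0,0,0],"turn":0}]'
python3 - <<'E'
from h import *
p,R,s=T(); v=p[:2]-np.array([.6016,.0497]); print(np.hypot(*v), np.degrees(np.arctan2(-v[1],-v[0])),np.degrees(np.arctan2(R[1,0],R[0,0])),(R.T@s['force']).round(1),s['ft_torque'].round(2),s['q'][5])
E
```

```text
time: 15.15
position: [0.5288, 0.0155, 0.1778]
ee_rot: [-0.0, 0.976, 0.217, -0.0]
force: [-1.1, 1.7, 1.3]
width: 0.221
time: 15.52
position: [0.5348, 0.0046, 0.1775]
ee_rot: [-0.002, 0.954, 0.3, -0.001]
force: [-3.7, 3.3, 2.6]
width: 0.218
0.08064973201397377 34.03736852463548 34.89094355025633 [-1.2 -4.9 -2.6] [ 0.67  0.35 -0.34] 0.7586184137953141
```

```bash
cat > st.py <<'E'
from h import *
p,R,s=T(); v=p[:2]-np.array([.6016,.0497]); print('r',np.hypot(*v).round(4),'ang',np.degrees(np.arctan2(-v[1],-v[0])).round(1),'yaw',np.degrees(np.arctan2(R[1,0],R[0,0])).round(1),'Ftool',(R.T@s['force']).round(1),s['ft_torque'].round(2),'w',s['width'],'t',s['time'])
E
python3 -m crank '[{"offset":[0.005,0.117,-0.01],"turn":-1},{"offset":[0.005,0.117,0],"turn":-1},{"offset":[0,0,0],"turn":0}]'
python3 st.py
python3 -m crank '[{"offset":[0.005,0.117,0],"turn":-1},{"offset":[0.005,0.117,0],"turn":-1},{"offset":[0,0,0],"turn":0}]'
python3 st.py
```

```text
time: 15.9
position: [0.5426, -0.0055, 0.1776]
ee_rot: [-0.003, 0.925, 0.381, -0.002]
force: [-4.6, 3.6, 2.1]
width: 0.222
r 0.0808 ang 43.1 yaw 44.8 Ftool [-0.7 -5.8 -2. ] [ 0.78  0.43 -0.92] w 0.22211304356068087 t 15.9
time: 16.27
position: [0.5532, -0.0149, 0.1776]
ee_rot: [-0.003, 0.888, 0.46, -0.002]
force: [-5.8, 2.2, 2.4]
width: 0.22
r 0.0808 ang 53.1 yaw 54.8 Ftool [-1.5 -6.  -2.4] [ 0.51  0.58 -0.94] w 0.21994162127105718 t 16.275
```

```bash
python3 -m crank '[{"offset":[0.005,0.117,0],"turn":-1},{"offset":[0.005,0.117,0],"turn":-1},{"offset":[0.005,0.117,0],"turn":-1},{"offset":[0.005,0.117,0],"turn":-1},{"offset":[0.005,0.117,0],"turn":-1},{"offset":[0,0,0],"turn":0}]'
python3 st.py
python3 -m crank '[{"offset":[0.005,0.117,0],"turn":-1},{"offset":[0.005,0.117,0],"turn":-1},{"offset":[0.005,0.117,0],"turn":-1},{"offset":[0.005,0.117,0],"turn":-1},{"offset":[0.005,0.117,0],"turn":-1},{"offset":[0,0,0],"turn":0}]'
python3 st.py
```

```text
time: 17.02
position: [0.5854, -0.0295, 0.1776]
ee_rot: [-0.002, 0.767, 0.642, -0.002]
force: [-5.4, -0.8, 2.8]
width: 0.221
r 0.0808 ang 78.4 yaw 79.8 Ftool [-1.7 -5.2 -2.8] [-0.04  0.68 -0.96] w 0.2212797214597758 t 17.025
time: 17.77
position: [0.6207, -0.0291, 0.1777]
ee_rot: [-0.002, 0.61, 0.792, -0.002]
force: [-5.6, -3.3, 1.7]
width: 0.223
r 0.0811 ang 103.7 yaw 104.8 Ftool [-1.8 -6.2 -1.6] [-0.36  0.72 -0.92] w 0.2232891203599109 t 17.775
```

```bash
python3 -m crank '[{"offset":[0.005,0.117,0],"turn":-1},{"offset":[0.005,0.117,0],"turn":-1},{"offset":[0.005,0.117,0],"turn":-1},{"offset":[0.005,0.117,0],"turn":-1},{"offset":[0.005,0.117,0],"turn":-1},{"offset":[0.005,0.117,0],"turn":-1},{"offset":[0,0,0],"turn":0}]'
python3 st.py
python3 -m crank '[{"offset":[-0.002,-0.058,0],"turn":0.5},{"offset":[-0.001,-0.035,0],"turn":0.3},{"offset":[0,0,0],"turn":0}]'
python3 st.py
```

```text
time: 18.65
position: [0.6579, -0.0091, 0.1778]
ee_rot: [-0.001, 0.384, 0.923, -0.002]
force: [-2.9, -4.5, 0.7]
width: 0.223
r 0.0814 ang 133.7 yaw 134.8 Ftool [-1.1 -5.2 -0.6] [-0.61  0.4  -1.02] w 0.22319082701579745 t 18.65
time: 19.02
position: [0.6546, -0.0117, 0.1781]
ee_rot: [-0.0, 0.414, 0.91, -0.001]
force: [-1.8, -2.3, -1.1]
width: 0.222
r 0.0811 ang 130.8 yaw 131.1 Ftool [-0.5 -2.9  1.1] [-0.45  0.35 -0.53] w 0.22155297513229952 t 19.025
```

```bash
python3 -m crank '[{"offset":[0,0,0],"turn":0},{"offset":[0,0,0],"turn":0},{"offset":[0,0,0],"turn":0},{"offset":[0,0,0],"turn":0},{"offset":[0,0,0],"turn":0},{"offset":[0,0,0],"turn":0},{"offset":[0,0,0],"turn":0},{"offset":[0,0,0],"turn":0}]' 0.3
python3 st.py
python3 -m crank '[{"offset":[0,0,-0.2],"turn":0},{"offset":[0,0,-0.4],"turn":0},{"offset":[0,0,-0.6],"turn":0},{"offset":[0,0,-0.7],"turn":0},{"offset":[0,0,-0.5],"turn":0},{"offset":[-0.5,0,0],"turn":0},{"offset":[0,0,0],"turn":0},{"offset":[0,0,0],"turn":0}]'
python3 - <<'E'
from h import *
p,R,s=T(); print(p,s['force'],s['width']); im=grab_frame('wrist'); np.savez('w7.npz',p=p,R=R); cv2.imwrite('pics/w7.png',im)
b=grab_frame('scene'); cv2.imwrite('pics/s7.png',b)
f=lambda a,k: cv2.resize(a,(0,0),fx=k,fy=k,interpolation=cv2.INTER_CUBIC)
c=np.zeros((600,800,3),np.uint8); a=f(im[0:250,150:550],1.0); c[:250,:400]=a; a=f(b[120:240,280:420],2.8); c[:336,405:797]=a
a=f(b[100:340,90:480],1.0); c[340:580,405:795]=a; t=f(grab_frame('top')[80:300,130:520],1.0); c[340:560,:390]=t
cv2.imwrite('pics/c7.png',c)
E
```

```text
time: 20.02
position: [0.6549, -0.011, 0.1784]
ee_rot: [0.0, 0.413, 0.911, 0.0]
force: [-0.2, -0.1, 1.0]
width: 0.699
r 0.0808 ang 131.3 yaw 131.2 Ftool [ 0.1 -0.2 -1. ] [ 0.06 -0.1   0.02] w 0.6991297074065203 t 20.025
time: 21.02
position: [0.674, -0.0331, 0.3222]
ee_rot: [-0.001, 0.413, 0.911, 0.0]
force: [-0.9, -0.0, 0.4]
width: 0.701
[ 0.67395633 -0.03314562  0.32224316] [-0.86105558 -0.04640629  0.4324543 ] 0.7005577977745617
```

View pics/c7.png

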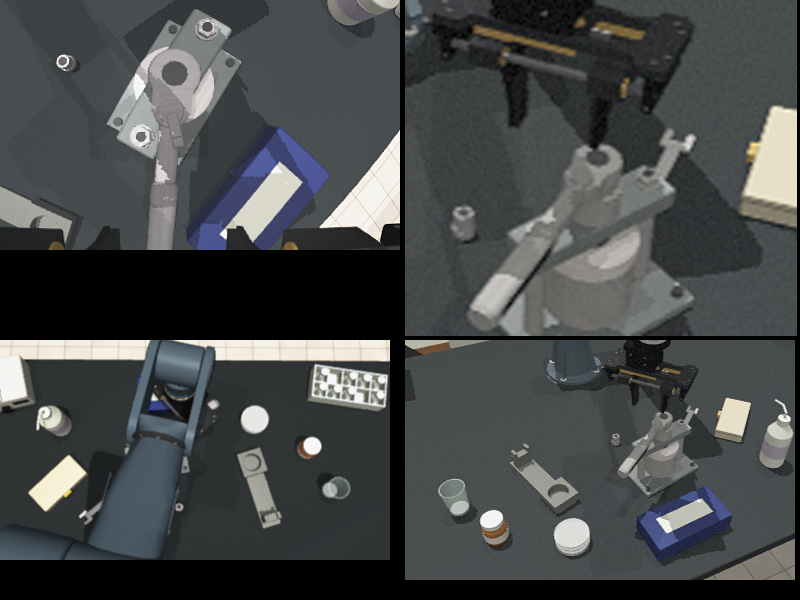

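```bash
python3 - <<'E'
from h import *
d=np.load('w7.npz');P=(d['p'],d['R'])
print('drive xyz',hit('wrist',(325,73),.208,P).round(4)); print(arm.close_job(), arm.read_state()['time'])
E
```

```text
drive xyz [0.6022 0.0518 0.208 ]
the job is handed in; nothing more can be done
the job is handed in; nothing more can be done
```

The clamp screw is slackened by an estimated quarter turn, and the ratchet stands on it, released. I handed the job in at about 21 s.

- **Lever:** I flipped it with the ratchet on its rest, using about 4–6 N. It snapped over, and the picture afterwards shows the tab on the loosening side.
- **Socket:** It dropped over the hex on the first try without any searching. Touch came at the washer height, with the mouth about 145 mm above the bench. The highest downward push I read was about 7 N.
- **Swing:** I swung about 117° counter-clockwise by the neck rather than the grip. The load held steady at about 1.4–1.5 N m over roughly the last 90°, then I backed off 4° and released. The quarter-turn estimate (about 85–90°) comes from the handle angle and that load. I couldn't see the screw turn, because the socket covers the hex.
- **Last checks:** The last pictures show the ratchet standing on the screw, its drive centre within about 2 mm of the screw position I had used, and the gripper clear. The bystanders in view look untouched. I compared them by eye only, and the arm hid part of the top view.
- **Disagreement:** The top and wrist cameras put the screw about 4 mm apart, and the scene camera was about 7 mm off the wrist view. I used the wrist camera, and the easy fit agreed with it.

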